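# Take the wide bridge gauge off its keyhole screw

## Task

Two bridge gauges hang by keyholes on screws, on the robot side of two short posts on the inspection bench. Take down the wider one: lift it until the screw head sits in the big round part of its keyhole, draw it straight off the screw towards the robot, and stand it upright on its feet in the middle of the low steel inspection plate, setting it down rather than dropping it. Leave the narrow gauge hanging where it is.

Things in the scene. Friction and masses are not known exactly. Their poses are not given: they have to be found in the camera images.
- wide_mid (a point): Centre of the wide gauge, 80 mm above its soles and below its top edge: aluminium plate 124 wide (y), 8 thick (x), 160 tall, 0.3 kg; foot bars reach 35 to front and back at both sides. Here too is the keyhole's round hole, 44 across; its slot, 14 wide, ends 32 above. z up, front -x. The bare top 40 mm stands clear above the post: pinch it from above across the 8 mm, at mid-width.
- post_a_screw (a point): On the screw holding the wide gauge; -x runs out to its head, z up. Shank 8 mm, head 22 mm across, its front 12 before this point. Post fixed, 30 wide, face 7 mm behind this point, top 7 above. The hung gauge's centre is 28 mm below: raised 28, the head is mid-hole with 11 mm to spare around; play along x 3 mm each way; its feet straddle the post, 29 mm free each side, clear after 45 mm forwards.
- plate_top (a point): Centre of the top face of the inspection plate: a square dark steel plate, 160 by 160 mm, on four short feet, its top 30 mm above the bench, fixed, nearer the robot than the two posts. z is up, x and y along its edges.
- narrow_mid (a point): Centre of the narrow bridge gauge, to be left hanging: same make and same height, 160 mm, but only 84 mm wide, on a second, identical post. Point and axes as for the wide gauge.
Things that resemble listed ones, but are neither listed nor needed, are in the scene too. Leave any blue or turquoise look-alike of the part that bears wide_mid alone.

How it is judged:
By the outcome, as a careful person would: the job done as asked, in the order asked, and still so for the second after the job is handed in, with the robot touching nothing.
It also fails if it takes over 42 s, if anything falls off the work surface, if the arm or the gripper's body presses on something with over 40 N, if the wrist force passes 120 N, or if a joint passes its speed limit or range.

## Robot

A 6-joint arm with a two-finger parallel gripper is mounted at the origin on the work surface. World frame = base frame: x ahead of the robot, y to its left, z up, the work surface at z = 0. Lengths are in m, angles in rad, forces in N, time in s.
With the tool pointing down it reaches from about 0.25 to 0.775 m from the base axis. Payload 4 kg.
Tool frame: the origin (TCP) lies at the very end of the fingers, on their centre line; the grasp point (between the pads) lies 19 mm behind it; z points along the fingers, y is the line along which they close (so a half turn about z gives the same grasp; the last joint's range is limited). The gripper opens to 94 mm and grips with 3 to 60 N. Pads are 16 mm wide; open, the fingers measure 119 mm over their backs; the gripper's body (75 mm by 177 mm) begins 78 mm behind the grasp point.
Start: joints at [1.118, 0.087, 1.371, -0, 1.684, -0.103], TCP at [0.189, 0.517, 0.206] pointing down, gripper open.
Joint ranges: [-3.1, 3.1], [-0.76, 2.03], [0.27, 2.55], [-1.08, 4.22], [0.17, 2.65], [-2.57, 2.57]. Speed limits (rad/s): [2.79, 2.79, 3.14, 3.14, 3.14, 3.14].

## Interface

Orientations are given as [roll, pitch, yaw] about the fixed x, y, z axes, in that order (R = Rz(yaw) Ry(pitch) Rx(roll)).
In Python, from bench import robot gives the robot as it stands. The module is installed in compiled form; this text tells all that it offers.
- The arm moves only by the tool move_arm, never from a script. Its argument "deltas" is one flat list of numbers, 7 for each row, row after row: the turn, a rotation vector about the tool's x, y, z in rad, then the shift along the tool's x, y, z in cm, then the closure, from -1 (fully open) to 1 (shut). A call has 1 to 8 rows; each row is the pose to reach, as a shift and turn from the pose commanded when the call began, along the tool's axes at that moment; what a row does not reach only later rows make up. A row lasts 1/10 s, in which the tool goes at most 50 mm and 8.59 degrees, less where a joint would pass 70% of its speed; a pose out of reach is approached as far as the arm can. A call with a gripper value outside its range is refused whole. The fingers move at their own pace and stop on an object; the grip force is fixed at half the most. Time passes only in rows, so rows that repeat a pose let the fingers close. It gives the time, the measured TCP pose, the force, the opening and the grip force at its end, in the units of the state.
- robot.get_obs(): the state, without advancing time (a new reading comes with each control period).
- robot.snapshot(name): name is "side" or "top"; returns a dict with "image" (400x640x3 uint8, red, green, blue), "depth" (400x640 float32, m along the optical axis (not along the pixel's ray), 0 where there is no reading), "fov_y" (degrees; the focal length in pixels is half the picture's height over the tangent of half this angle, whatever the lens; pixels are square), "cx", "cy" (the principal point, pixels), "D" ([k1, k2, p1, p2, k3] as OpenCV has them; the pictures are not rectified), "origin" and "orientation" of the camera in the world. Camera axes: x right, y up, looking along -z (the intrinsics and any distortion apply to the point x, -y, -z); pixel columns grow to the right and rows downward; lengths in m; the calibration is good to about 2 mm. A picture is of the moment at which its call begins.
- robot.close_job(): hands the job in; it is judged then, once.
The state is a dict: "time": time; "joint_positions": joint angles; "qvel": joint speeds; "joint_torque": joint torques, N m; "tool_pos": TCP position; "ee_rot": TCP orientation; "wrist_force": force on the tool from outside, world axes, zero at the start; "wrist_torque": the same for the moment, N m; "width": finger opening in m; "finger_force": force on a finger pad.
Only numpy, scipy, OpenCV 4.12 (cv2) and the standard library are available. Lean on these libraries where they do the work, as an engineer would, in place of code of your own. Each camera call takes 0.05 s, during which the arm holds its last target. There are 200 camera calls.

## Working session

There is one attempt and no reset: what is moved stays moved. The work goes in short steps, Python scripts to look and compute and a tool call to move; the robot and the scene stay as the last step left them, time stands still between calls to the robot, and variables do not carry over. Pictures are saved under pics/ and viewed, at most 10 in all, crops included, and the job is handed in when it is done.

Besides the shell and the picture viewer there is one more tool, called after "Call:" as name(argument=value, ...) on one line, values as JSON. move_arm: Moves the arm, as the interface text tells. Its arguments: {"type":"object","properties":{"deltas":{"type":"array","items":{"type":"number"}}},"required":["deltas"]}

```bash
mkdir -p pics
cat > h.py <<'E'
import numpy as np, cv2, pickle
from bench import robot
from scipy.spatial.transform import Rotation as R
def snap(n,tag):
    s=robot.snapshot(n); cv2.imwrite(f'pics/{tag}.png',s['image'][...,::-1]); pickle.dump(s,open(f'{tag}.pkl','wb')); return s
def cloud(s):
    h,w=s['depth'].shape; f=h/2/np.tan(np.radians(s['fov_y'])/2)
    K=np.array([[f,0,s['cx']],[0,f,s['cy']],[0,0,1.]])
    u,v=np.meshgrid(np.arange(w),np.arange(h))
    p=cv2.undistortPoints(np.stack([u,v],-1).reshape(-1,1,2).astype(np.float64),K,np.array(s['D'],float)).reshape(h,w,2)
    d=s['depth']; c=np.stack([p[...,0]*d,-p[...,1]*d,-d],-1)
    o=np.array(s['orientation']); Rm=o if o.shape==(3,3) else R.from_euler('xyz',o).as_matrix()
    return c@Rm.T+np.array(s['origin'])
E
python3 - <<'E'
from h import *
for n in('side','top'):
    s=snap(n,n+'0'); print(n,s['origin'],s['orientation'],s['fov_y'],s['D'])
print(robot.get_obs())
E
```

```text
side [0.53958063 1.38749486 0.8265156 ] [ 1.06630826e+00  1.85092634e-03 -3.08409248e+00] 42.20371579972334 [-0.00580242  0.          0.          0.          0.        ]
top [0.51731052 0.12380988 0.98113829] [ 0.11161871 -0.02228733 -1.54505454] 56.29892362550905 [-0.07440927  0.          0.          0.          0.        ]
{'time': 0.1, 'joint_positions': array([ 1.11789133e+00,  8.78769096e-02,  1.37207076e+00, -1.25591396e-05,
        1.68360872e+00, -1.03100970e-01]), 'qvel': array([-0.0001802 , -0.00030847, -0.00238583, -0.00107382,  0.0020026 ,
        0.0013694 ]), 'joint_torque': array([ 2.20450995e-03, -3.41249120e+01, -3.03302407e+01,  7.18846405e-02,
        3.03994899e-02, -9.62075228e-05]), 'tool_pos': array([0.18828674, 0.51624732, 0.20443993]), 'ee_rot': array([-3.13963806e+00, -1.89688843e-04,  2.79178704e+00]), 'wrist_force': array([-0.50627298, -0.14152389,  0.41637319]), 'wrist_torque': array([ 0.01712554, -0.00821501, -0.03096128]), 'finger_force': 0.0, 'width': 0.0944469115254378}
```

View pics/side0.png

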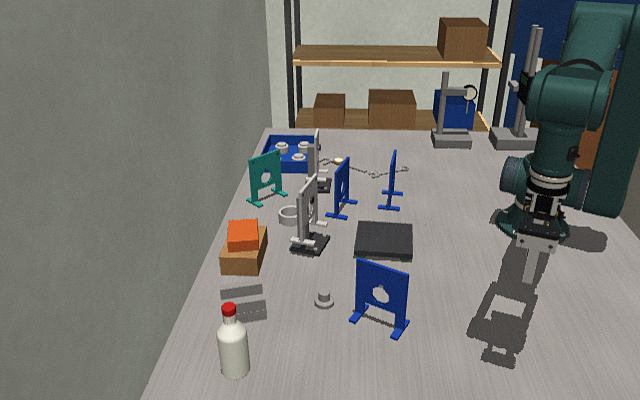

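View pics/top0.png

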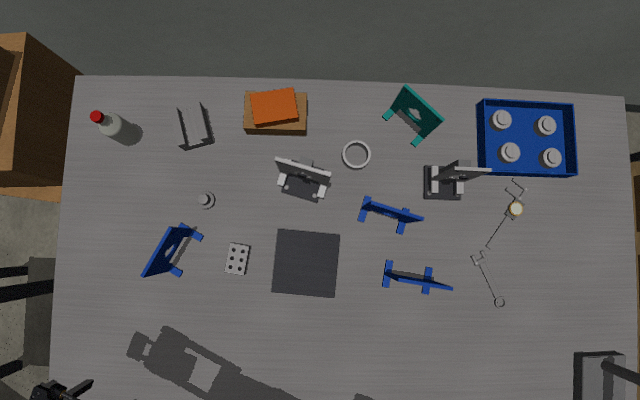

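The side view shows grey hung gauges at (308,210) and (316,165), with the plate at (384,240). In the top view the gauges are at (303,170) and (460,175), and the plate is at (306,263). Blue and turquoise look-alikes stand around them.

Run:
```python
from h import *
s=pickle.load(open('top0.pkl','rb'));t=pickle.load(open('side0.pkl','rb'))
C=cloud(s);D=cloud(t)
def rect(p):
    (c,wh,a)=cv2.minAreaRect((p[:,:2]*1000).astype(np.float32)); return np.round(c,1),np.round(wh,1),round(a,1)
for nm,(r0,r1,c0,c1) in dict(left=(145,210,265,340),right=(145,210,415,500)).items():
    P=C[r0:r1,c0:c1].reshape(-1,3)
    print(nm,'zmax',np.sort(P[:,2])[-10:].round(4))
    for lo,hi in((.1,.3),(.04,.1),(.155,.3)):
        q=P[(P[:,2]>lo)&(P[:,2]<hi)]
        if len(q)>5: print(lo,hi,len(q),rect(q),q.min(0).round(3),q.max(0).round(3))
    print(np.histogram(P[:,2],bins=np.arange(-.01,.26,.01)))
P=C[220:305,260:350].reshape(-1,3);q=P[(P[:,2]>.02)&(P[:,2]<.05)];print('plate',rect(q),np.median(q[:,2]))
P=D[215:265,345:420].reshape(-1,3);q=P[(P[:,2]>.024)&(P[:,2]<.04)];print('plate side',rect(q),np.median(q[:,2]))
for nm,(r0,r1,c0,c1) in dict(left=(170,258,288,332),right=(128,192,306,332)).items():
    P=D[r0:r1,c0:c1].reshape(-1,3);q=P[(P[:,2]>.04)&(P[:,2]<.3)&(P[:,0]<.75)]
    print(nm,q.min(0).round(3),q.max(0).round(3),np.histogram(q[:,2],bins=np.arange(.04,.26,.01)))
for k,(i,b) in dict(a=(s['image'],(130,230,250,350)),b=(s['image'],(130,230,410,510)),c=(t['image'],(160,270,270,380)),d=(t['image'],(115,225,280,390))).items():
    im=cv2.resize(i[b[0]:b[1],b[2]:b[3],::-1],(390,295)); globals()['I'+k]=im
cv2.imwrite('pics/crop.png',np.vstack([np.hstack([Ia,Ib]),np.hstack([Ic,Id])]))
```

```text
left zmax [0.9811 0.9811 0.9811 0.9811 0.9811 0.9811 0.9811 0.9811 0.9811 0.9811]
0.1 0.3 729 (array([675.6, 139.5]), array([124. ,  43.4]), 75.2) [0.647 0.082 0.101] [0.7   0.202 0.203]
0.04 0.1 287 (array([667.2, 141.4]), array([124. ,  69.3]), 74.8) [0.618 0.074 0.04 ] [0.715 0.21  0.1  ]
0.155 0.3 492 (array([675.7, 139.2]), array([123.9,  42.7]), 73.6) [0.647 0.082 0.155] [0.7   0.202 0.203]
(array([1401, 1769,  661,    2,    0,  176,   34,   10,   11,   20,   36,
         39,   24,   22,   35,   36,  177,   40,   42,   45,  150,  119,
          0,    0,    0,    0]), array([-0.01,  0.  ,  0.01,  0.02,  0.03,  0.04,  0.05,  0.06,  0.07,
        0.08,  0.09,  0.1 ,  0.11,  0.12,  0.13,  0.14,  0.15,  0.16,
        0.17,  0.18,  0.19,  0.2 ,  0.21,  0.22,  0.23,  0.24,  0.25]))
right zmax [0.9811 0.9811 0.9811 0.9811 0.9811 0.9811 0.9811 0.9811 0.9811 0.9811]
0.1 0.3 613 (array([ 682.8, -228.3]), array([86.9, 43.7]), 85.5) [ 0.661 -0.271  0.1  ] [ 0.705 -0.184  0.204]
0.04 0.1 496 (array([ 691.4, -269.8]), array([ 97.3, 191.4]), 23.0) [ 0.639 -0.37   0.04 ] [ 0.77  -0.184  0.1  ]

[... 605 characters left out ...]
53.5, 132.9]), array([170.3, 160.4]), 87.1) 0.02846430883061124
left [ 0.617 -0.271  0.04 ] [0.714 0.214 0.201] (array([316,  73,  66,  45,  52,  72,  80,  55,  46,  59,  71,  82,  56,
        62,  57, 113,   6,   0,   0,   0,   0]), array([0.04, 0.05, 0.06, 0.07, 0.08, 0.09, 0.1 , 0.11, 0.12, 0.13, 0.14,
       0.15, 0.16, 0.17, 0.18, 0.19, 0.2 , 0.21, 0.22, 0.23, 0.24, 0.25]))
right [ 0.637 -0.587  0.04 ] [0.743 0.173 0.202] (array([111,  18,  24,  28,  24,  32,  31,  37,  28,  34,  43,  56,  30,
        40,  48,  96,   9,   0,   0,   0,   0]), array([0.04, 0.05, 0.06, 0.07, 0.08, 0.09, 0.1 , 0.11, 0.12, 0.13, 0.14,
       0.15, 0.16, 0.17, 0.18, 0.19, 0.2 , 0.21, 0.22, 0.23, 0.24, 0.25]))
```

View pics/crop.png

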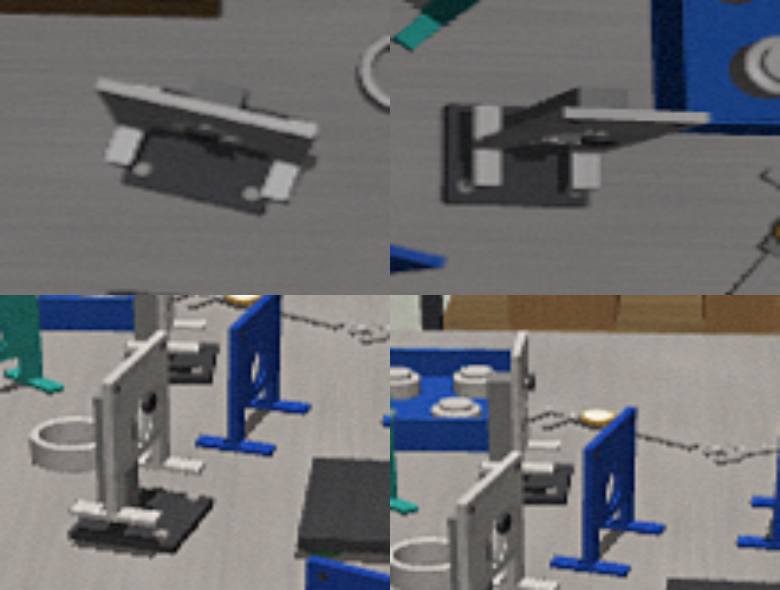

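The left gauge is the wide one (124 mm edge) and the right one is narrow (86 mm). Next I'll fit the left gauge's top edge precisely and work out the approach.

```bash
cat >> h.py <<'E'
def plan(pos,yaw_deg,Rt=None):
    o=robot.get_obs(); p=np.array(o['tool_pos']); M=R.from_euler('xyz',o['ee_rot']); T=R.from_euler('xyz',[np.pi,0,np.radians(yaw_deg)])
    print('t',o['time'],'p',p.round(4),'rpy',np.degrees(o['ee_rot']).round(2),'w',round(o['width'],4))
    print('turn',(M.inv()*T).as_rotvec().round(3),'shift cm',(M.inv().apply(np.array(pos)-p)*100).round(2))
E
python3 - <<'E'
from h import *
C=cloud(pickle.load(open('top0.pkl','rb')));D=cloud(pickle.load(open('side0.pkl','rb')))
for nm,X,(r0,r1,c0,c1) in (('top',C,(145,210,265,340)),('side',D,(170,258,288,332))):
    P=X[r0:r1,c0:c1].reshape(-1,3)
    P=P[(P[:,1]>.06)&(P[:,1]<.22)]
    q=P[(P[:,2]>.196)&(P[:,2]<.21)]; (c,wh,a)=cv2.minAreaRect((q[:,:2]*1000).astype(np.float32)); print(nm,len(q),c,wh,a,np.median(q[:,2]))
    v=np.linalg.svd(q[:,:2]-q[:,:2].mean(0))[2][0]; print('edge yaw',np.degrees(np.arctan2(v[0],-v[1])),q.mean(0))
    # front face plane
    yaw=np.radians(-15); n=np.array([np.cos(yaw),np.sin(yaw)]); d=P[:,:2]@n; m=(P[:,2]>.165)&(P[:,2]<.194)
    print('depth along x_g',np.percentile(d[m],[2,10,25,50,75,90,98]).round(4), 'top', np.percentile(q[:,:2]@n,[2,50,98]).round(4))
    m2=(P[:,2]>.16)&(P[:,2]<.195)&(abs(d-np.median(d[m]))<.006); A=P[m2]; cc=A.mean(0); nn=np.linalg.svd(A-cc)[2][2]; print('plane',nn.round(3),cc.round(4),np.degrees(np.arctan2(nn[1],nn[0])),len(A))
b=C[190:240,350:430].reshape(-1,3);b=b[b[:,2]>.1];print('blue',b.min(0),b.max(0))
plan([.6837,.1397,.27],75)
E
```

```text
top 239 (667.5639038085938, 141.658203125) (123.98062133789062, 9.054435729980469) 74.82007598876953 0.19998585441590644
edge yaw -15.31627480202292 [0.66733168 0.14128171 0.19984659]
depth along x_g [0.6038 0.6039 0.6041 0.6043 0.6044 0.6046 0.6049] top [0.604  0.608  0.6122]
plane [-0.965  0.264 -0.   ] [0.6638 0.1425 0.1783] 164.69449294908932 151
side 71 (666.1836547851562, 144.81552124023438) (125.48149108886719, 9.968368530273438) 74.2667236328125 0.19822743990924596
edge yaw 164.6406496991322 [0.66658939 0.14555714 0.19817553]
depth along x_g [0.6008 0.6017 0.6024 0.603  0.6039 0.6051 0.6093] top [0.6011 0.6062 0.611 ]
plane [ 0.963 -0.269  0.005] [0.6654 0.1528 0.1774] -15.619213278320755 202
blue [ 0.51731052 -0.13258418  0.10016112] [0.60343228 0.12380988 0.98113829]
t 0.1 p [0.1883 0.5162 0.2044] rpy [-1.7989e+02 -1.0000e-02  1.5996e+02] w 0.0944
turn [-2.000e-03  1.000e-03  1.483e+00] shift cm [-59.44 -18.41  -6.53]
```

Call:
move_arm(deltas=[0,0,0,0,0,-5,-1,0,0,0.14,-4.5,-1.5,-6.6,-1,0,0,0.28,-9,-3,-6.6,-1,0,0,0.42,-13.5,-4.4,-6.6,-1,0,0,0.56,-18,-5.8,-6.6,-1,0,0,0.7,-22.5,-7.3,-6.6,-1,0,0,0.84,-27,-8.7,-6.6,-1,0,0,0.98,-31.5,-10.2,-6.6,-1])

```text
time: 0.9
tool_pos: [0.4505, 0.3114, 0.271]
ee_rot: [-3.141, -0.0, 1.806]
wrist_force: [0.8, 0.3, -0.7]
width: 0.0938
finger_force: 0.0
```

```bash
python3 -c "
from h import *
plan([.667,.142,.27],74.8)"
```

```text
t 0.9 p [0.4505 0.3114 0.271 ] rpy [-179.96   -0.    103.48] w 0.0938
turn [-0.001  0.     0.501] shift cm [-21.52  17.1    0.08]
```

Call:
move_arm(deltas=[0,0,0.13,-3.6,2.9,0,-1,0,0,0.25,-7.2,5.7,0,-1,0,0,0.38,-10.8,8.6,0,-1,0,0,0.5,-14.4,11.4,0,-1,0,0,0.5,-18,14.3,0,-1,0,0,0.5,-21.5,17.1,0,-1,0,0,0.5,-21.5,17.1,0,-1,0,0,0.5,-21.5,17.1,0,-1])

```text
time: 1.7
tool_pos: [0.6671, 0.1441, 0.2693]
ee_rot: [-3.138, 0.001, 1.31]
wrist_force: [-1.0, -0.2, -0.1]
width: 0.0943
finger_force: 0.0
```

```bash
python3 -c "
from h import *
plan([.667,.142,.168],74.8)
snap('side','side1')"
```

```text
t 1.7 p [0.6671 0.1441 0.2693] rpy [-1.798e+02  5.000e-02  7.506e+01] w 0.0943
turn [-0.004  0.001  0.005] shift cm [-0.2   0.08 10.13]
```

View pics/side1.png

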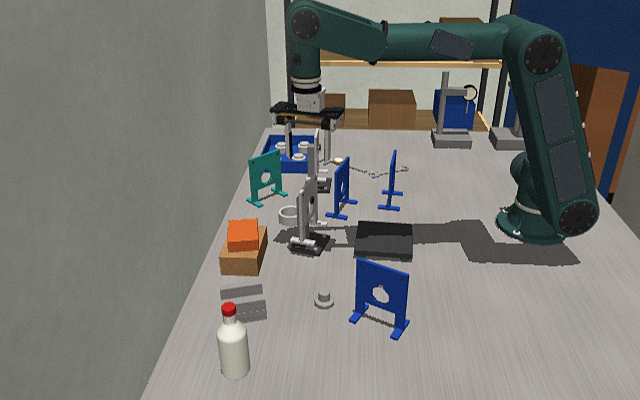

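The gripper is straight above the wide gauge, with its fingers at about (290,155) and (325,160) on either side of the top edge at (308,180). Descending.

Call:
move_arm(deltas=[-0.004,0,0.005,-0.2,0.1,2.5,-1,-0.004,0,0.005,-0.2,0.1,5,-1,-0.004,0,0.005,-0.2,0.1,7,-1,-0.004,0,0.005,-0.2,0.1,8.5,-1,-0.004,0,0.005,-0.2,0.1,9.5,-1,-0.004,0,0.005,-0.2,0.1,10,-1,-0.004,0,0.005,-0.2,0.1,10,-1,-0.004,0,0.005,-0.2,0.1,10,-1])

```text
time: 2.55
tool_pos: [0.6678, 0.143, 0.1727]
ee_rot: [3.136, -0.001, 1.307]
wrist_force: [-0.3, -0.2, 0.4]
width: 0.0941
finger_force: 0.0
```

Run:
```python
from h import *
plan([.667,.142,.168],74.8)
s=snap('top','top2');t=snap('side','side2')
a=cv2.resize(s['image'][120:230,240:370,::-1],(400,340));b=cv2.resize(t['image'][100:250,240:390,::-1],(400,340))
cv2.imwrite('pics/c2.png',np.hstack([a,b]))
```

```text
t 2.55 p [0.6678 0.143  0.1727] rpy [ 1.7966e+02 -5.0000e-02  7.4880e+01] w 0.0941
turn [ 0.006 -0.001  0.001] shift cm [-0.11 -0.05  0.47]
```

View pics/c2.png

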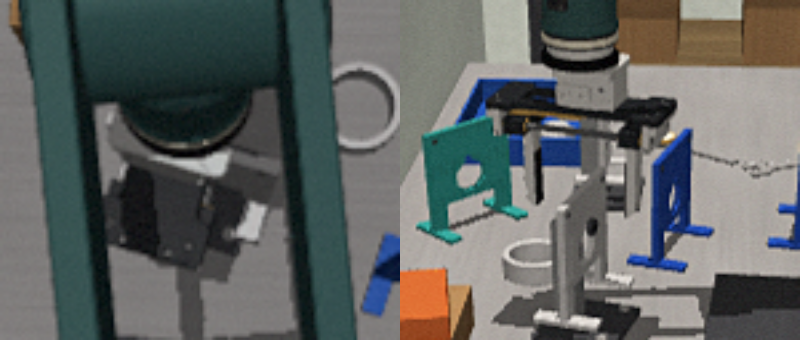

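The side crop shows the fingers straddling the gauge's top edge: tips at (540,200) and (630,215), edge at (590,180). I'll go down 4 mm and close.

Call:
move_arm(deltas=[0.006,0,0,-0.1,0,0.4,-1,0.006,0,0,-0.1,0,0.4,-1,0.006,0,0,-0.1,0,0.4,1,0.006,0,0,-0.1,0,0.4,1,0.006,0,0,-0.1,0,0.4,1,0.006,0,0,-0.1,0,0.4,1,0.006,0,0,-0.1,0,0.4,1,0.006,0,0,-0.1,0,0.4,1])

```text
time: 3.45
tool_pos: [0.6671, 0.1418, 0.1675]
ee_rot: [-3.14, -0.0, 1.307]
wrist_force: [0.5, 0.8, 0.5]
width: 0.0491
finger_force: 0.0
```

Call:
move_arm(deltas=[0,0,0,0,0,0,1,0,0,0,0,0,0,1,0,0,0,0,0,0,1,0,0,0,0,0,0,1])

```text
time: 3.85
tool_pos: [0.6671, 0.1418, 0.1675]
ee_rot: [-3.14, -0.0, 1.307]
wrist_force: [0.3, 0.3, -0.8]
width: 0.0174
finger_force: 0.0
```

Run:
```python
from h import *
plan([.667,.142,.197],74.8)
o=robot.get_obs();print(o['wrist_force'],o['wrist_torque'],o['finger_force'])
```

```text
t 3.85 p [0.6671 0.1418 0.1675] rpy [-179.89   -0.     74.87] w 0.0174
turn [-0.002 -0.     0.001] shift cm [ 0.02 -0.02 -2.95]
[ 0.34085977  0.32489182 -0.80800527] [-0.06394352  0.12826581 -0.01263408] 0.0
```

Call:
move_arm(deltas=[0,0,0,0,0,0,1,0,0,0,0,0,0,1,0,0,0,0,0,0,1,0,0,0,0,0,0,1,0,0,0,0,0,0,1])

```text
time: 4.35
tool_pos: [0.6672, 0.1418, 0.1676]
ee_rot: [-3.14, -0.0, 1.307]
wrist_force: [0.6, -0.0, 0.4]
width: 0.0077
finger_force: 30.0
```

Gripped. Lifting 28 mm slowly.

Call:
move_arm(deltas=[0,0,0,0,0,-0.4,1,0,0,0,0,0,-0.8,1,0,0,0,0,0,-1.3,1,0,0,0,0,0,-1.8,1,0,0,0,0,0,-2.3,1,0,0,0,0,0,-2.8,1,0,0,0,0,0,-2.8,1,0,0,0,0,0,-2.8,1])

```text
time: 5.15
tool_pos: [0.6672, 0.1418, 0.1957]
ee_rot: [-3.14, -0.0, 1.307]
wrist_force: [-0.4, -0.1, -3.2]
width: 0.0079
finger_force: 30.0
```

Run:
```python
from h import *
plan([.667,.142,.197],74.8)
o=robot.get_obs();print(o['wrist_force'],o['wrist_torque'],o['finger_force'])
t=snap('side','side3')
cv2.imwrite('pics/c3.png',cv2.resize(t['image'][130:270,250:390,::-1],(580,580),interpolation=cv2.INTER_CUBIC))
P=cloud(t)[165:258,285:335].reshape(-1,3)
P=P[(P[:,1]>.06)&(P[:,1]<.22)&(P[:,2]>.06)&(P[:,0]<.72)]
n=np.array([np.cos(np.radians(-15.2)),np.sin(np.radians(-15.2))]);l=np.array([-n[1],n[0]])
q=P[abs(P[:,:2]@l-(np.array([.667,.142])@l))>.04]
for lo in np.arange(.07,.23,.02):
  m=(q[:,2]>lo)&(q[:,2]<lo+.02)
  if m.sum()>3: print(lo.round(2),m.sum(),np.percentile(q[m][:,:2]@n,[10,50,90]).round(4),q[m][:,2].max().round(4))
```

```text
t 5.15 p [0.6672 0.1418 0.1957] rpy [-1.7991e+02 -1.0000e-02  7.4870e+01] w 0.0079
turn [-0.002 -0.     0.001] shift cm [ 0.02 -0.02 -0.13]
[-0.42697875 -0.06652436 -3.21708007] [-0.03044748  0.039009   -0.01610846] 29.99933660030365
0.07 213 [0.5735 0.5992 0.6255] 0.0897
0.09 59 [0.5991 0.6007 0.6067] 0.1098
0.11 51 [0.5987 0.6007 0.6054] 0.1293
0.13 56 [0.5986 0.6003 0.6041] 0.1499
0.15 55 [0.599  0.6006 0.6052] 0.1697
0.17 54 [0.5991 0.6006 0.6059] 0.1894
0.19 63 [0.5992 0.601  0.6053] 0.2098
0.21 63 [0.5992 0.6008 0.606 ] 0.228
```

View pics/c3.png

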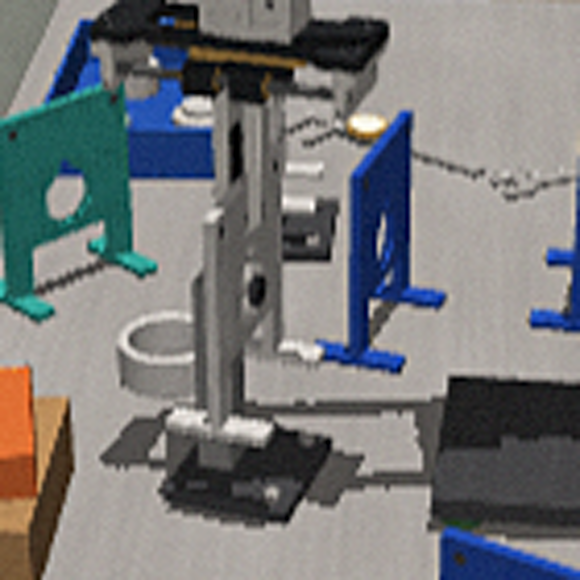

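The gauge is upright and lifted 28 mm, with the dark screw head at (255,290) inside the round hole and about 3 N of load. Drawing it straight forwards (-tool y).

Call:
move_arm(deltas=[0,0,0,0,-0.6,0,1,0,0,0,0,-1.2,0,1,0,0,0,0,-1.9,0,1,0,0,0,0,-2.6,0,1,0,0,0,0,-3.4,0,1,0,0,0,0,-4.2,0,1,0,0,0,0,-4.6,0,1])

```text
time: 5.9
tool_pos: [0.6218, 0.1542, 0.1959]
ee_rot: [-3.14, -0.0, 1.307]
wrist_force: [-0.1, -0.3, -2.7]
width: 0.0079
finger_force: 30.0
```

Call:
move_arm(deltas=[0,0,0,0,-0.8,0,1,0,0,0,0,-1.6,0,1,0,0,0,0,-2.4,0,1,0,0,0,0,-3.2,0,1,0,0,0,0,-3.2,0,1,0,0,0,0,-3.2,0,1])

```text
time: 6.5
tool_pos: [0.5918, 0.1622, 0.1959]
ee_rot: [-3.14, -0.0, 1.307]
wrist_force: [0.7, -0.8, -1.8]
width: 0.0081
finger_force: 30.0
```

Run:
```python
from h import *
plan([.4545,.131,.196],86.1)
o=robot.get_obs();print(o['wrist_force'],o['finger_force'])
```

```text
t 6.5 p [0.5918 0.1622 0.1959] rpy [-1.7992e+02 -2.0000e-02  7.4880e+01] w 0.0081
turn [-0.001 -0.    -0.196] shift cm [ -6.59 -12.44   0.  ]
[ 0.66320186 -0.83763802 -1.76565907] 29.999316036701202
```

Call:
move_arm(deltas=[0,0,-0.03,-0.9,-1.8,0,1,0,0,-0.06,-1.9,-3.6,0,1,0,0,-0.09,-2.9,-5.6,0,1,0,0,-0.12,-4,-7.6,0,1,0,0,-0.15,-5,-9.5,0,1,0,0,-0.18,-6,-11.4,0,1,0,0,-0.196,-6.6,-12.4,0,1,0,0,-0.196,-6.6,-12.4,0,1])

```text
time: 7.3
tool_pos: [0.4544, 0.1305, 0.1964]
ee_rot: [-3.141, -0.001, 1.502]
wrist_force: [0.8, 0.4, -2.9]
width: 0.0076
finger_force: 30.0
```

Call:
move_arm(deltas=[0,0,0,0,0,0,1,0,0,0,0,0,0,1])

```text
time: 7.5
tool_pos: [0.4558, 0.1309, 0.1959]
ee_rot: [-3.14, -0.001, 1.502]
wrist_force: [0.7, 0.1, -2.9]
width: 0.0079
finger_force: 30.0
```

Run:
```python
from h import *
plan([.4545,.131,.16],86.1)
t=snap('side','side4'); cv2.imwrite('pics/c4.png',cv2.resize(t['image'][130:280,300:450,::-1],(580,580),interpolation=cv2.INTER_CUBIC))
P=cloud(t).reshape(-1,3); g=P[(abs(P[:,0]-.454)<.06)&(abs(P[:,1]-.131)<.1)&(P[:,2]>.036)]
print('lowest',np.percentile(g[:,2],[0,1,3]).round(4))
a=np.radians(-3.9);n=np.array([np.cos(a),np.sin(a)]);l=np.array([-n[1],n[0]])
for lo in np.arange(.05,.22,.02):
  q=g[(g[:,2]>lo)&(g[:,2]<lo+.02)]; d=(q[:,:2]-[.4545,.131])@n; e=(q[:,:2]-[.4545,.131])@l
  k=e>.03
  if k.sum()>3: print(lo.round(2),len(q),np.percentile(d[k],[5,50,95]).round(4),e.min().round(4),e.max().round(4))
```

```text
t 7.5 p [0.4558 0.1309 0.1959] rpy [-1.7992e+02 -4.0000e-02  8.6080e+01] w 0.0079
turn [-0.001 -0.001 -0.   ] shift cm [ 0.   -0.12  3.59]
lowest [0.0652 0.0709 0.0742]
0.05 44 [-0.0321  0.0031  0.0302] -0.0494 0.0651
0.07 217 [-0.0316 -0.0018  0.0298] -0.0647 0.0681
0.09 18 [-0.0036 -0.0006  0.0021] 0.0596 0.0678
0.11 19 [-0.0052 -0.0023  0.0009] 0.0588 0.0651
0.13 20 [-0.0043 -0.0012  0.0016] 0.0577 0.0663
0.15 21 [-0.0051 -0.0007  0.0024] 0.0548 0.0673
0.17 20 [-0.0048 -0.0018  0.001 ] 0.0585 0.0662
0.19 56 [-0.0037 -0.0008  0.0021] 0.005 0.0675
0.21 144 [-0.0049 -0.0016  0.0027] -0.0596 0.0688
```

View pics/c4.png

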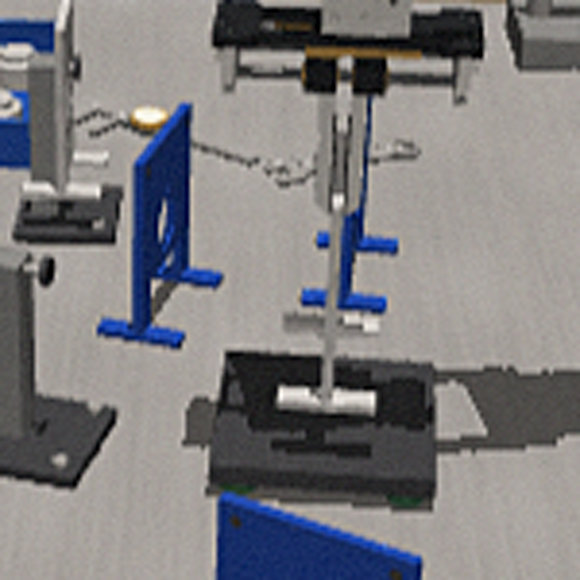

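The gauge hangs upright over the middle of the plate (foot bar at (325,400) in the crop), and the narrow one is still on its post at top left. Lowering.

Call:
move_arm(deltas=[0,0,0,0,-0.1,0.8,1,0,0,0,0,-0.1,1.6,1,0,0,0,0,-0.1,2.3,1,0,0,0,0,-0.1,2.9,1,0,0,0,0,-0.1,3.3,1,0,0,0,0,-0.1,3.5,1,0,0,0,0,-0.1,3.5,1])

```text
time: 8.25
tool_pos: [0.4537, 0.1308, 0.1606]
ee_rot: [-3.139, -0.0, 1.503]
wrist_force: [-0.1, -0.9, -2.4]
width: 0.0076
finger_force: 30.0
```

Call:
move_arm(deltas=[0,0,0,0,0,0.05,1,0,0,0,0,0,0.1,1,0,0,0,0,0,0.15,1,0,0,0,0,0,0.2,1])

```text
time: 8.65
tool_pos: [0.4539, 0.1309, 0.159]
ee_rot: [-3.14, -0.001, 1.503]
wrist_force: [-0.3, -0.3, -1.9]
width: 0.0081
finger_force: 30.0
```

Call:
move_arm(deltas=[0,0,0,0,0,0.04,1,0,0,0,0,0,0.08,1,0,0,0,0,0,0.12,1,0,0,0,0,0,0.12,1])

```text
time: 9.05
tool_pos: [0.4538, 0.1309, 0.1578]
ee_rot: [-3.14, -0.001, 1.503]
wrist_force: [-0.1, 0.9, -1.4]
width: 0.0077
finger_force: 30.0
```

Call:
move_arm(deltas=[0,0,0,0,0,0.05,1,0,0,0,0,0,0.1,1,0,0,0,0,0,0.1,1])

```text
time: 9.35
tool_pos: [0.4539, 0.131, 0.1577]
ee_rot: [-3.14, -0.001, 1.503]
wrist_force: [-2.1, 0.5, 4.8]
width: 0.0082
finger_force: 30.0
```

Contact (force rose from −3 to +5 N). Opening and then rising.

Call:
move_arm(deltas=[0,0,0,0,0,0,-0.3,0,0,0,0,0,0,-0.3,0,0,0,0,0,0,-0.3,0,0,0,0,0,0,-0.3,0,0,0,0,0,0,-0.3,0,0,0,0,0,0,-0.3])

```text
time: 9.95
tool_pos: [0.4538, 0.1309, 0.1566]
ee_rot: [-3.14, -0.0, 1.503]
wrist_force: [-0.2, -0.0, 0.2]
width: 0.0524
finger_force: 0.0
```

Call:
move_arm(deltas=[0,0,0,0,0,-0.5,-0.3,0,0,0,0,0,-1.5,-0.3,0,0,0,0,0,-3,-0.3,0,0,0,0,0,-5,-0.3,0,0,0,0,0,-7,-0.3,0,0,0,0,0,-9,-0.3,0,0,0,0,0,-11,-0.3,0,0,0,0,0,-11,-0.3])

```text
time: 10.75
tool_pos: [0.4556, 0.1311, 0.271]
ee_rot: [3.136, -0.002, 1.503]
wrist_force: [0.3, -0.1, 0.3]
width: 0.0609
finger_force: 0.0
```

Run:
```python
from h import *
plan([.4545,.131,.16],86.1)
t=snap('side','side5'); cv2.imwrite('pics/c5.png',cv2.resize(t['image'][110:280,290:460,::-1],(580,580),interpolation=cv2.INTER_CUBIC))
P=cloud(t).reshape(-1,3); g=P[(abs(P[:,0]-.454)<.06)&(abs(P[:,1]-.131)<.1)&(P[:,2]>.034)&(P[:,2]<.23)]
a=np.radians(-3.9);n=np.array([np.cos(a),np.sin(a)]);l=np.array([-n[1],n[0]])
for lo in np.arange(.03,.22,.02):
  q=g[(g[:,2]>lo)&(g[:,2]<lo+.02)]; d=(q[:,:2]-[.4545,.131])@n; e=(q[:,:2]-[.4545,.131])@l
  k=e>.03
  if k.sum()>3: print(lo.round(2),len(q),np.percentile(d[k],[5,50,95]).round(4),e.min().round(4),e.max().round(4),q[:,2].max().round(4))
```

```text
t 10.75 p [0.4556 0.1311 0.271 ] rpy [ 1.7968e+02 -1.3000e-01  8.6110e+01] w 0.0609
turn [ 0.006 -0.002  0.   ] shift cm [-0.04 -0.17 11.1 ]
0.03 172 [-0.0338 -0.0038  0.0269] -0.0612 0.0673 0.049
0.05 19 [-0.0057 -0.0026  0.0002] 0.0572 0.0679 0.0694
0.07 18 [-0.0074 -0.0044 -0.0013] 0.0582 0.0695 0.0891
0.09 18 [-0.0064 -0.0035 -0.0005] 0.0564 0.0648 0.109
0.11 21 [-0.0072 -0.0026  0.0002] 0.058 0.0674 0.129
0.13 18 [-0.0069 -0.004  -0.001 ] 0.0553 0.067 0.1481
0.15 21 [-0.0059 -0.0031 -0.0001] 0.0557 0.0667 0.1694
0.17 70 [-0.0071 -0.0034  0.0003] -0.0623 0.0654 0.19
0.19 11 [-0.0064 -0.0049 -0.0038] -0.054 0.0692 0.1924
```

View pics/c5.png

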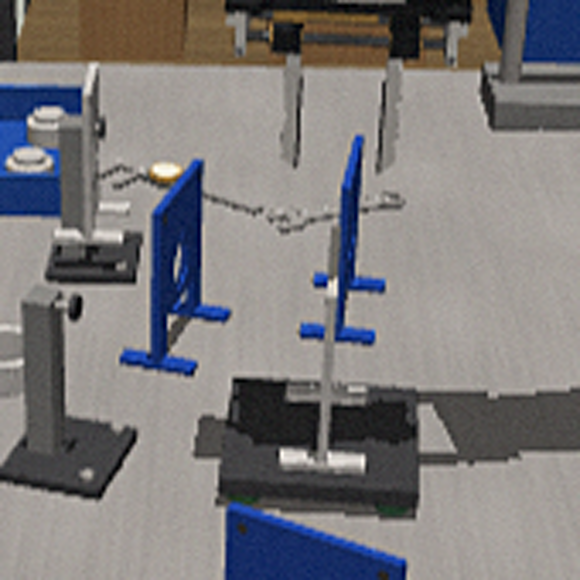

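The gauge stands upright, centred on the plate to within about 2 mm (foot bar at (322,460) in the crop). The post screw is bare, the narrow gauge is still hanging, and the gripper is clear. Handing in.

```bash
python3 -c "
from bench import robot
print(robot.close_job())"
```

```text
the job is handed in; nothing more can be done
None
```

The wide gauge now stands upright on its feet in the middle of the plate, within about 2–3 mm by camera; the narrow one is still hanging, and the job was handed in at about 11 s.

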